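# Make up a wound-dressing tray and an injection tray

### The arm

A 7-joint arm with a two-finger parallel gripper is mounted at the origin on a cart in front of the work surface, level with it; the furniture and walls round the work are solid. World frame = base frame: x ahead of the robot, y to its left, z up, the work surface at z = 0. Lengths are in m, angles in rad, forces in N, time in s.
With the tool pointing down it reaches from about 0.4 to 0.85 m from the base axis. Payload 10.4 kg.
Tool frame: the origin (TCP) lies between the finger pads; the fingertips stand 17 mm ahead of it and the grasp point (between the pads) lies 2 mm behind it; z points along the fingers, y is the line along which they close (so a half turn about z gives the same grasp; the last joint's range is limited). The gripper opens to 85 mm and grips with 20 to 120 N. Pads are 22 mm wide; open, the fingers measure 114 mm over their backs; the gripper's body (76 mm by 85 mm) begins 54 mm behind the grasp point. The pads swing forward as they close: fully open they stand 13 mm farther back than shut.
Start: joints at [-1.283, 0.332, -0.065, 1.46, 0.022, 1.35, -0.088], TCP at [0.191, 0.595, 0.248] pointing down, gripper open.
Joint ranges: [-2.6, 2.6], [-0.5, 2.12], [-1.47, 1.34], [0.16, 2.42], [-1.27, 4.41], [0.06, 2.06], [-2.6, 2.6]. Speed limits (rad/s): [2.22, 2.22, 2.79, 2.79, 3.14, 3.14, 3.14].

### API

Orientations are given as a 3x3 rotation matrix whose columns are the frame's x, y, z axes.
In Python, from plant import manip gives the robot as it stands.
- The arm moves only by the shell command python3 -m inch 'ROWS' [FORCE]. ROWS is JSON, a list of rows, each a list of 5 numbers: the shift along the tool's x, y, z in cm, then the turn about the tool's z in rad, then the gripper's target within -1 to 1 (fully open at 1, half-way at 0, shut at -1). A call has 1 to 20 rows; each row shifts and turns the commanded pose from where the row before left it, along the tool's axes as they then stand; what a row does not reach is not made up. A row lasts 1/12 s, in which the tool goes at most 41.7 mm and 7.16 degrees, less where a joint would pass 70% of its speed; a pose out of reach is approached as far as the arm can. A call with a gripper value outside its range is refused whole. The fingers move at their own pace and stop on an object; FORCE is the grip in N (left out, the last holds). Time passes only in rows, so rows that do not move let the fingers close. It gives the time, the measured TCP pose, the force, the opening and the grip force at its end, in the units of the state.
- manip.get_obs(): the state, without advancing time (a new reading comes with each control period).
- manip.read_camera(name): name is "scene" or "top" or "wrist"; returns a dict with "color" (400x640x3 uint8, red, green, blue), "range_z" (400x640 float32, m along the optical axis (not along the pixel's ray), 0 where there is no reading), "intrinsics" (3x3 intrinsics, pixels), "dist_coeffs" ([k1, k2, p1, p2, k3] as OpenCV has them; the pictures are not rectified), "cam_to_world" (4x4, takes a point from camera to world coordinates); the wrist camera has in their place "hand_eye" (4x4, takes a point from camera to tool coordinates, whose origin is the TCP and whose axes are the flange's). Camera axes: x right, y up, looking along -z (the intrinsics and any distortion apply to the point x, -y, -z); pixel columns grow to the right and rows downward; lengths in m; the calibration is good to about 2 mm. A picture is of the moment at which its call begins: read the wrist's pose just before it.
- manip.hand_in(): hands the job in; it is judged then, once.
The state is a dict: "time": time; "joints": joint angles; "qd": joint speeds; "joint_efforts": joint torques, N m; "ee_pos": TCP position; "orientation": TCP orientation; "ft_force": force on the tool from outside, world axes, zero at the start; "wrist_torque": the same for the moment, N m; "gripper_width": finger opening in m; "grip_force": force on a finger pad.
Only numpy, scipy, OpenCV 4.12 (cv2) and the standard library are available. Lean on these libraries where they do the work, as an engineer would, in place of code of your own. Each camera call takes 0.05 s, during which the arm holds its last target. There are 200 camera calls.

### The job

Make up the two procedure trays from the stock that lies between them: the wound-dressing tray (the larger one, with three recesses) gets the large syringe for rinsing, the tweezers and the roll of fixing plaster, and the injection tray (the smaller one, with two recesses) gets the small syringe and the taller of the two glass vials. Put each thing right down into the recess that is shaped for it, the vial and the roll standing as they stand now, and never tip the vials over. Leave the shorter vial, the oximeter and the label roll where they are.

Things in the scene. Friction and masses are not known exactly. Their poses are not given: they have to be found in the camera images.
- dressing_tray: Grey-blue moulded tray, 180 (its x) x 200 (y) mm, deck 22 mm high, fixed, left or right. Origin: centre of underside. Recesses along x, centred on x = 0, floor height over table: large syringe at y = -62, 130 x 48, floor 6; tweezers y = -7, 152 x 32, floor 10; plaster roll y = +58, 62 x 62, floor 8. Finger channel (floor 3) across all the tray along y, x = -24 to 24 (-19 to 19 for y over 20).
- injection_tray: Like it but 130 (its x) x 132 (y) mm, two recesses, on the other side; deck 22 mm high, fixed. Origin: centre of underside. Recesses along x, centred on x = 0: small syringe at y = -32, 102 x 42 mm (too short for the large one), floor 6; vial well y = +34, 38 x 38, floor 12 mm over the table. Finger channel (floor 3) along y from the -y side to y = 9, x = -24 to 24; none at the well.
- syringe_large_mid (a point): Centre of the large syringe, half-way along and half-way up (11 mm above what it lies on). It lies flat: clear and white plastic, 114 mm long along its y, barrel 17 mm in diameter (from y = -57 to 30 mm), finger flange 33 mm wide and 22 mm high at y = 31 mm; plunger does not move. z up. Grasp across the barrel. 30 g. May lie either way round in its recess.
- syringe_small_mid (a point): Centre of the small syringe, half-way along and half-way up (8.5 mm above what it lies on). Same look, but 86 mm long along its y, barrel 12.5 mm in diameter (y = -43 to 31 mm), flange 28 mm wide and 17 mm high at y = 31 mm. z up. Grasp across the barrel. 20 g. May lie either way round.
- tweezers_mid (a point): Centre of the steel tweezers, half-way along and half-way up (4.5 mm above what they lie on). They lie flat, 136 mm long along their y, 16 mm wide at most, 9 mm high, rigid. z up. Grasp across at the middle. 25 g. May lie either way round.
- plaster_roll_mid (a point): Centre of the roll of fixing plaster, a whitish ring-shaped roll 45 mm in diameter and 30 mm high that stands on its flat side; the point is on its axis, 15 mm above what it stands on. z up. 30 g.
- vial_tall_mid (a point): Centre of the taller glass vial (58 mm high, 22.5 mm in diameter, amber filling, crimp cap), standing; the point is on its axis, 29 mm up. The body can be gripped from the foot to 50 mm up. z up. 30 g.
- vial_short_mid (a point): Centre of the shorter glass vial (48 mm high, 22.5 mm in diameter, clear filling, crimp cap), standing; the point is on its axis, 24 mm up. It is not needed and stays where it is.
- oximeter_mid (a point): Centre of the finger oximeter (blue and white, 33 x 58 x 30 mm) that lies behind the stock; leave it alone.
- label_roll_mid (a point): Centre of the white label roll (106 x 67 x 30 mm) that lies behind the stock; leave it alone.
Not all that is in view belongs to the job. Leave any purple look-alike of the part that bears vial_tall_mid alone. What is shaped like the part that bears plaster_roll_mid but turquoise is not meant.

How it is judged:
At the end, for the whole second after the job is handed in: Each of the five lies at rest in its own recess: centre within 11 mm of the recess centre each way (roll 13) and 5 mm of its height there, syringes and tweezers within 0.2 rad of its long direction (either way round), vial and roll upright within 0.15 rad. The rest within 30 mm of its start (x of syringe_large_mid in the frame of dressing_tray between -0.011 and 0.011 m and y of syringe_large_mid in the frame of dressing_tray between -0.073 and -0.051 m and z of syringe_large_mid in the frame of dressing_tray between 0.012 and 0.022 m and linear speed of each of syringe_large, tweezers, plaster_roll, syringe_small, vial_tall below 0.02 m/s and angle between the y axis of each of syringe_large_mid, tweezers_mid and the x axis of dressing_tray, either way round below 0.2 rad and x of tweezers_mid in the frame of dressing_tray between -0.011 and 0.011 m and y of tweezers_mid in the frame of dressing_tray between -0.018 and 0.004 m and z of tweezers_mid in the frame of dressing_tray between 0.0095 and 0.0195 m and x of plaster_roll_mid in the frame of dressing_tray between -0.013 and 0.013 m and y of plaster_roll_mid in the frame of dressing_tray between 0.045 and 0.071 m and z of plaster_roll_mid in the frame of dressing_tray between 0.018 and 0.028 m and angle between each of plaster_roll_mid, vial_tall_mid's own z axis and vertical below 0.15 rad and x of syringe_small_mid in the frame of injection_tray between -0.011 and 0.011 m and y of syringe_small_mid in the frame of injection_tray between -0.043 and -0.021 m and z of syringe_small_mid in the frame of injection_tray between 0.0095 and 0.0195 m and angle between the y axis of syringe_small_mid and the x axis of injection_tray, either way round below 0.2 rad and x of vial_tall_mid in the frame of injection_tray between -0.011 and 0.011 m and y of vial_tall_mid in the frame of injection_tray between 0.023 and 0.045 m and z of vial_tall_mid in the frame of injection_tray between 0.036 and 0.046 m and distance of each of vial_short_mid, oximeter_mid, label_roll_mid from where it was at the start of the episode below 0.03 m); the robot touches nothing.
It fails at once if the shorter vial is moved by more than 30 mm (distance of vial_short_mid from where it was at the start of the episode above 0.03 m).
It fails at once if the finger oximeter is moved by more than 30 mm (distance of oximeter_mid from where it was at the start of the episode above 0.03 m).
It fails at once if the label roll is moved by more than 30 mm (distance of label_roll_mid from where it was at the start of the episode above 0.03 m).
It fails at once if the tall vial is tipped over (angle between vial_tall_mid's own z axis and vertical above 0.9 rad).
It fails at once if the short vial is tipped over (angle between vial_short_mid's own z axis and vertical above 0.9 rad).
It also fails if it takes over 128 s, if anything falls off the work surface, if the arm or the gripper's body presses on something with over 40 N, if the wrist force passes 120 N, or if a joint passes its speed limit or range.

## Working session

There is one attempt and no reset: what is moved stays moved. The work goes in short steps, Python scripts to look and compute and a shell command to move; the robot and the scene stay as the last step left them, time stands still between calls to the robot, and variables do not carry over. Pictures are saved under pics/ and viewed, at most 16 in all, crops included, and the job is handed in when it is done.

```bash
mkdir -p pics
cat > h.py <<'E'
import numpy as np, cv2
from plant import manip
def snap(name,f=None):
    o=manip.get_obs(); c=manip.read_camera(name)
    if name=="wrist":
        T=np.eye(4);T[:3,:3]=np.array(o["orientation"]);T[:3,3]=o["ee_pos"]
        c["cam_to_world"]=T@np.array(c["hand_eye"])
    if f:
        cv2.imwrite(f"pics/{f}.png",c["color"][:,:,::-1]); np.savez(f"pics/{f}.npz",**{k:np.array(v) for k,v in c.items()})
    return c
def rays(c,uv):
    n=cv2.undistortPoints(np.array(uv,float).reshape(-1,1,2),np.array(c["intrinsics"]),np.array(c["dist_coeffs"]))[:,0]
    return np.c_[n[:,0],-n[:,1],-np.ones(len(n))]
def atz(c,uv,z):
    T=c["cam_to_world"];d=rays(c,uv)@T[:3,:3].T;o=T[:3,3]
    return o+d*((np.array(z)-o[2])/d[:,2])[:,None]
def depth(c,uv):
    T=c["cam_to_world"];r=rays(c,uv);z=np.array([c["range_z"][int(v),int(u)] for u,v in uv])
    return (r*z[:,None])@T[:3,:3].T+T[:3,3]
def load(f): return dict(np.load(f"pics/{f}.npz"))
E
python3 - <<'E'
from h import *
o=manip.get_obs();print(o["time"],o["ee_pos"],o["orientation"],o["gripper_width"])
for n in("scene","top"): 
    c=snap(n,n+"0");print(n,c["cam_to_world"].round(3).tolist())
E
```

```text
0.0 [0.19102942 0.59470858 0.24750823] [[-9.52094343e-01  3.05804219e-01 -3.76750889e-04]
 [ 3.05804442e-01  9.52093295e-01 -1.41429965e-03]
 [-7.37968032e-05 -1.46175879e-03 -9.99998929e-01]] 0.08536339226339323
scene [[0.75, 0.49, -0.445, 0.16], [-0.661, 0.534, -0.527, -0.496], [-0.02, 0.689, 0.724, 0.735], [0.0, 0.0, 0.0, 1.0]]
top [[-0.019, 0.992, -0.125, 0.44], [-1.0, -0.017, 0.018, 0.011], [0.016, 0.125, 0.992, 1.178], [0.0, 0.0, 0.0, 1.0]]
```

View pics/top0.png

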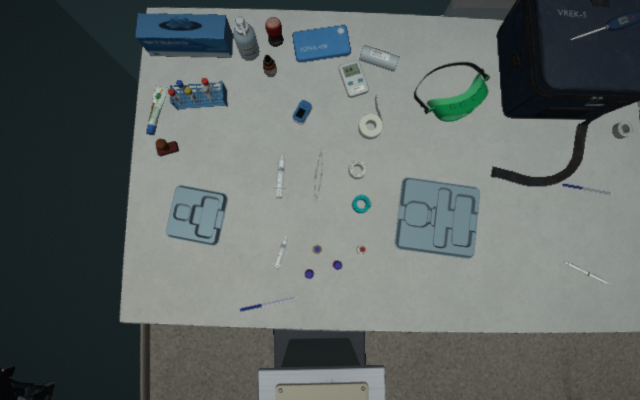

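View pics/scene0.png

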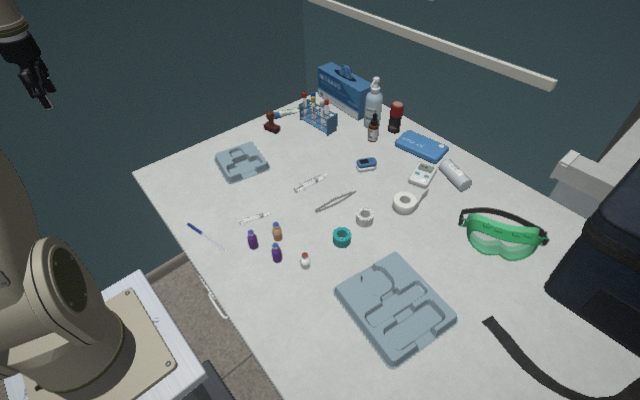

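The top view shows the injection tray at about (197,215), the dressing tray at (438,217), the large syringe at (281,177), the small syringe at (281,252) and the tweezers at (318,174). The roll is at (357,170), with a turquoise decoy at (361,204). The amber vial is at (317,249), the short clear one at (361,250), and there are purple decoys at (309,273) and (337,265). I'll enlarge this view.

Run:
```python
from h import *
c=load("top0")["color"][:,:,::-1]
a=c[140:290,250:380];cv2.imwrite("pics/cropA.png",cv2.resize(a,None,fx=4,fy=4,interpolation=cv2.INTER_CUBIC))
l=c[175:265,160:235];r=c[175:265,390:485]
cv2.imwrite("pics/cropB.png",cv2.resize(np.hstack([l,r]),None,fx=4.5,fy=4.5,interpolation=cv2.INTER_CUBIC))
```

```text
(no output)
```

View pics/cropA.png

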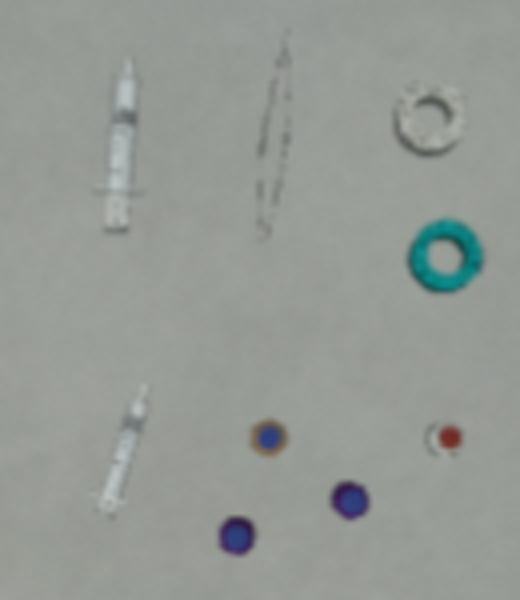

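View pics/cropB.png

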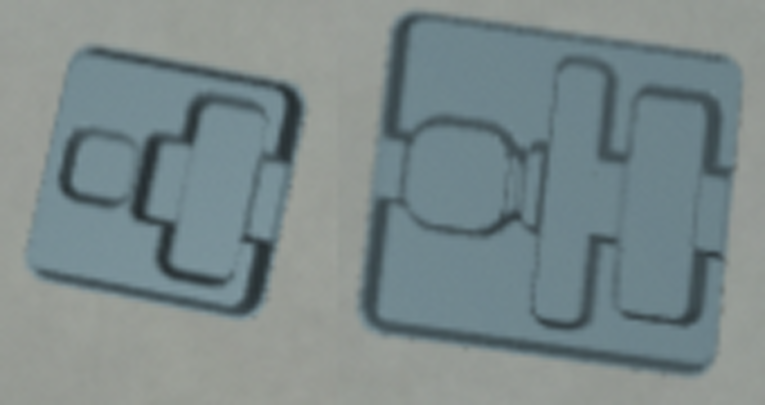

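```bash
cat > m.py <<'E'
from h import *
c=load("top0")
A=lambda l:[((x+.5)/4-.5+250,(y+.5)/4-.5+140) for x,y in l]
def ln(n,p,q,z):
    P=atz(c,A([p,q]),z);d=P[1]-P[0];print(n,"mid",P.mean(0).round(4),"len",np.linalg.norm(d).round(4),"ang",np.degrees(np.arctan2(d[1],d[0])).round(1))
ln("L (to tip)",(117,231),(128,58),.011)
ln("S",(105,516),(145,384),.0085)
ln("tw",(263,240),(287,30),.0045)
for n,p,z in(("roll",(430,119),.03),("tall",(268,437),.058),("short",(450,438),.048),("purp1",(237,536),.058),("purp2",(350,499),.058),("turq",(446,256),.03)):
    print(n,atz(c,A([p]),z)[0].round(4), depth(c,A([p]))[0].round(4))
T=c["cam_to_world"]
for n,(u0,u1,v0,v1) in(("inj",(155,240,175,255)),("dres",(385,490,165,270))):
    uv=np.array([(u,v) for v in range(v0,v1) for u in range(u0,u1)],float)
    P=depth(c,uv);m=(P[:,2]>.017)&(P[:,2]<.03)
    print(n,m.sum(),np.percentile(P[:,2],[5,25,50,75,95]).round(4))
    img=np.zeros((400,640),np.uint8);img[uv[m][:,1].astype(int),uv[m][:,0].astype(int)]=1
    k=cv2.connectedComponentsWithStats(img,connectivity=4);j=1+np.argmax(k[2][1:,4])
    q=np.argwhere(k[1]==j)[:,::-1];Q=depth(c,q)[:,:2]
    r=cv2.minAreaRect((Q*1000).astype(np.float32));print(r)
E
python3 m.py
```

```text
L (to tip) mid [0.6385 0.0968 0.011 ] len 0.1134 ang -4.0
S mid [0.4424 0.097  0.0085] len 0.0869 ang -17.5
tw mid [ 0.6444 -0.0019  0.0045] len 0.1394 ang -7.5
roll [ 0.6481 -0.1006  0.03  ] [ 0.6537 -0.1035 -0.0007]
tall [0.4484 0.0064 0.058 ] [0.4485 0.0064 0.0561]
short [ 0.4457 -0.1055  0.048 ] [ 0.4457 -0.1057  0.0456]
purp1 [0.3891 0.0262 0.058 ] [0.3893 0.0262 0.0611]
purp2 [ 0.41   -0.0426  0.058 ] [ 0.41   -0.0427  0.0556]
turq [ 0.5601 -0.1081  0.03  ] [ 0.5635 -0.1114 -0.0019]
inj 1396 [-0.0031 -0.0003  0.0022  0.0116  0.0235]
((541.85546875, 314.75323486328125), (131.4078826904297, 129.53042602539062), 78.059814453125)
dres 2623 [-0.0031 -0.0002  0.0034  0.0159  0.0235]
((470.1049499511719, -299.6026306152344), (199.94406127929688, 70.2619400024414), 80.20025634765625)
```

```bash
cat > t.py <<'E'
from h import *
from scipy.optimize import minimize
c=load("top0")
def deck(n,X,Y):
    h=[abs(X)<(.065 if n=="inj" else .09),abs(Y)<(.066 if n=="inj" else .1)]
    inn=h[0]&h[1]; R=lambda x0,y0,w,l:(abs(X-x0)<w/2)&(abs(Y-y0)<l/2)
    z=np.where(inn,.022,0)
    if n=="inj":
        z=np.where(inn&(abs(X)<.024)&(Y<.009),.003,z);z=np.where(R(0,-.032,.102,.042),np.minimum(z,.006),z);z=np.where(R(0,.034,.038,.038),.012,z)
    else:
        z=np.where(inn&(abs(X)<np.where(Y>.02,.019,.024)),.003,z)
        for y,w,l,f in((-.062,.13,.048,.006),(-.007,.152,.032,.010),(.058,.062,.062,.008)): z=np.where(R(0,y,w,l),np.minimum(z,f),z)
    return z
for n,(u0,u1,v0,v1),g in(("inj",(155,240,175,255),(.542,.315,-.21)),("dres",(385,490,165,270),(.53,-.3,-.12))):
    uv=np.array([(u,v) for v in range(v0,v1) for u in range(u0,u1)],float);P=depth(c,uv)
    def cost(p):
        C,S=np.cos(p[2]),np.sin(p[2]);d=P[:,:2]-p[:2]
        e=P[:,2]-p[3]-deck(n,C*d[:,0]+S*d[:,1],-S*d[:,0]+C*d[:,1]);return np.minimum(abs(e),.012).mean()*1e3
    best=None
    for a in(-.06,0,.06):
      for dx in(-.01,.0,.01):
        x0=np.array([g[0]+dx,g[1],g[2]+a,0]);s=np.vstack([x0]+[x0+np.eye(4)[i]*[.006,.006,.05,.002][i] for i in range(4)])
        r=minimize(cost,x0,method="Nelder-Mead",options=dict(initial_simplex=s,xatol=1e-5,fatol=1e-5))
        if best is None or r.fun<best.fun: best=r
    print(n,best.x.round(4),round(best.fun,3))
E
python3 t.py
```

```text
inj [ 5.419e-01  3.151e-01 -1.994e-01  2.000e-04] 2.222
dres [ 0.5242 -0.3095 -0.1561  0.    ] 2.397
```

Run:
```python
from h import *
c=load("top0")
def w(p,t): C,S=np.cos(p[2]),np.sin(p[2]);return np.array([p[0]+C*t[0]-S*t[1],p[1]+S*t[0]+C*t[1]])
I=(.5419,.3151,-.1994);D=(.5242,-.3095,-.1561)
for n,t,y,px,off,z in(("well",I,.034,(100,167),160,.012),("ss",I,-.032,(213,188),160,.006),("roll",D,.058,(462,176),315,.012),("tw",D,-.007,(572,194),315,.01),("ls",D,-.062,(668,207),315,.006)):
    print(n,w(t,(0,y)).round(4),atz(c,[(px[0]/4.5+off,px[1]/4.5+175)],z)[0].round(4))
```

```text
well [0.5486 0.3484] [0.548  0.3494 0.012 ]
ss [0.5356 0.2837] [0.5355 0.2857 0.006 ]
roll [ 0.5332 -0.2522] [ 0.5323 -0.2552  0.012 ]
tw [ 0.5231 -0.3164] [ 0.5208 -0.3191  0.01  ]
ls [ 0.5146 -0.3707] [ 0.5124 -0.3763  0.006 ]
```

```bash
cat > go.py <<'E'
import sys;from h import *
# go.py x y z yaw_deg : remaining move in tool axes
def rem(x,y,z,yaw=None):
    o=manip.get_obs();R=np.array(o["orientation"]);p=np.array(o["ee_pos"])
    cur=np.degrees(np.arctan2(-R[0,1],R[1,1]));d=R.T@(np.array([x,y,z])-p)*100
    t=0 if yaw is None else -np.radians((yaw-cur+90)%180-90)
    print("pos",p.round(4),"yaw",cur.round(1),"t",round(o["time"],2),"w",round(o["gripper_width"],4),"| shift cm",d.round(2),"turn",round(t,3))
if __name__=="__main__": rem(*map(float,sys.argv[1:]))
E
python3 go.py .4424 .097 .2 -17.5
```

```text
pos [0.191  0.5948 0.2476] yaw -17.8 t 0.1 w 0.0852 | shift cm [-39.15 -39.7    4.81] turn -0.005
```

```bash
python3 -m inch '[[-1,-1,0,0,1],[-2,-2,0.2,0,1],[-2.2,-2.2,0.3,0,1],[-2.2,-2.2,0.3,0,1],[-2.2,-2.2,0.3,0,1],[-2.2,-2.2,0.3,0,1],[-2.2,-2.2,0.3,0,1],[-2.2,-2.2,0.3,0,1],[-2.2,-2.2,0.3,0,1],[-2.2,-2.2,0.3,0,1],[-2.2,-2.2,0.3,0,1],[-2.2,-2.2,0.3,0,1],[-2.2,-2.2,0.3,0,1],[-2.2,-2.2,0.3,0,1],[-2.2,-2.2,0.3,0,1],[-2.2,-2.2,0.3,0,1],[-2.2,-2.2,0.3,0,1],[-2.2,-2.2,0.3,0,1],[-1,-1,0,0,1],[0,0,0,0,1]]' 40; python3 go.py .4424 .097 .2 -17.5
python3 - <<'E'
from h import *
snap("wrist","w1")
E
```

```text
time: 1.77
ee_pos: [0.4454, 0.0985, 0.198]
orientation: [[-0.95, 0.311, -0.0], [0.311, 0.95, -0.001], [-0.0, -0.001, -1.0]]
ft_force: [0.4, -0.2, -0.2]
gripper_width: 0.0854
grip_force: 0.0
pos [0.4454 0.0985 0.198 ] yaw -18.1 t 1.77 w 0.0854 | shift cm [ 0.24 -0.24 -0.19] turn -0.011
```

View pics/w1.png

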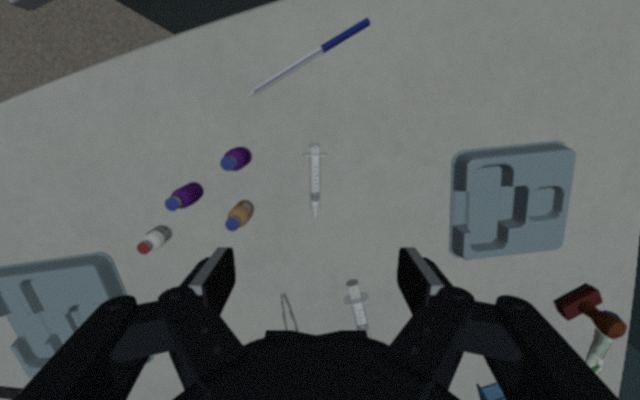

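The wrist view shows the small syringe from (315,144) to its tip at (315,218). The amber vial's cap is at (233,224) and its foot is near (244,209). The injection tray is around (512,200).

```bash
python3 - <<'E'
from h import *
c=load("w1")
P=atz(c,[(315,143.5),(315,218.5)],.0085);d=P[1]-P[0];print(P.mean(0).round(4),np.linalg.norm(d).round(4),np.degrees(np.arctan2(d[1],d[0])).round(1))
print("tall top",atz(c,[(233,224)],.056)[0].round(4),"short",atz(c,[(145,247)],.047)[0].round(4))
E
sed -i 's/c=load("top0")/import sys;c=load(sys.argv[1])/; s/^for n,(u0.*$/for n,(u0,u1,v0,v1),g in eval(sys.argv[2]):/' t.py; python3 t.py w1 '(("inj",(440,585,130,270),(.542,.315,-.21)),)'
python3 go.py .4424 .097 .020 -17.5
```

```text
[0.4443 0.098  0.0085] 0.089 -18.2
tall top [0.4496 0.0071 0.056 ] short [ 0.4467 -0.1023  0.047 ]
inj [ 5.429e-01  3.147e-01 -2.054e-01 -2.000e-04] 1.612
pos [0.4447 0.1006 0.1981] yaw -18.0 t 1.82 w 0.0853 | shift cm [ 0.1  -0.4  17.81] turn -0.009
```

```bash
python3 -m inch '[[0.1,-0.3,1,0,0.6],[0,0,2,0,0.2],[0,0,2.2,0,0],[0,0,2.2,0,0],[0,0,2.2,0,0],[0,0,2.2,0,0],[0,0,2,0,0],[0,0,1,0,0],[0,0,0,0,0],[0,0,0,0,0]]'; python3 go.py .4435 .0975 .019 -18
```

```text
time: 2.65
ee_pos: [0.4422, 0.0999, 0.0502]
orientation: [[-0.952, 0.305, -0.001], [0.305, 0.952, -0.0], [0.001, -0.001, -1.0]]
ft_force: [0.3, -0.5, 0.2]
gripper_width: 0.0425
grip_force: 0.0
pos [0.4422 0.0999 0.0502] yaw -17.8 t 2.65 w 0.0425 | shift cm [-0.2  -0.18  3.12] turn 0.004
```

```bash
python3 -m inch '[[-0.2,-0.2,1,0,0],[0,0,1,0,0],[0,0,0.7,0,0],[0,0,0.4,0,0],[0,0,0,0,0],[0,0,0,0,0]]'; python3 go.py .4435 .0975 .019 -18
```

```text
time: 3.15
ee_pos: [0.4438, 0.0968, 0.0191]
orientation: [[-0.952, 0.306, -0.0], [0.306, 0.952, -0.0], [0.0, -0.0, -1.0]]
ft_force: [-0.4, -0.2, 0.6]
gripper_width: 0.0421
grip_force: 0.0
pos [0.4438 0.0968 0.0191] yaw -17.8 t 3.15 w 0.0421 | shift cm [0.05 0.05 0.01] turn 0.003
```

```bash
python3 -m inch '[[0,0,0,0,-0.5],[0,0,0,0,-1],[0,0,0,0,-1],[0,0,0,0,-1],[0,0,0,0,-1],[0,0,0,0,-1],[0,0,-0.5,0,-1],[0,0,-1.5,0,-1],[0,0,-2,0,-1],[0,0,-2,0,-1],[0,0,-2,0,-1],[0,0,-1,0,-1],[0,0,0,0,-1]]' 40
python3 - <<'E'
from go import *
p=(.5424,.3149,-.2025);C,S=np.cos(p[2]),np.sin(p[2]);x,y=p[0]-S*-.032,p[1]+C*-.032
print(x,y);rem(x,y,.09,-11.6)
E
```

```text
time: 4.23
ee_pos: [0.445, 0.0973, 0.1112]
orientation: [[-0.952, 0.306, 0.003], [0.306, 0.952, 0.002], [-0.002, 0.003, -1.0]]
ft_force: [-0.2, 0.0, -0.7]
gripper_width: 0.0102
grip_force: 39.2
0.5359641960369257 0.2835538610455949
pos [0.445  0.0973 0.1112] yaw -17.8 t 4.23 w 0.0102 | shift cm [-2.96 20.5   2.18] turn -0.108
```

```bash
python3 -m inch '[[-0.1,1,0,0,-1],[-0.3,2,0,-0.02,-1],[-0.3,2,0,-0.02,-1],[-0.3,2.2,0,-0.02,-1],[-0.3,2.2,0,-0.02,-1],[-0.3,2.2,0,-0.02,-1],[-0.3,2.2,0,-0.01,-1],[-0.3,2.2,0,0,-1],[-0.3,2.2,0,0,-1],[-0.3,1.5,0,0,-1],[-0.2,0.8,0,0,-1],[0,0,0,0,-1],[0,0,0,0,-1]]'
python3 - <<'E'
from go import *
rem(.536,.2836,.09,-11.6); snap("wrist","w2")
E
```

```text
time: 5.32
ee_pos: [0.5218, 0.288, 0.108]
orientation: [[-0.98, 0.199, -0.002], [0.199, 0.98, -0.001], [0.001, -0.002, -1.0]]
ft_force: [-0.7, -0.1, -0.9]
gripper_width: 0.0103
grip_force: 39.2
pos [0.5218 0.288  0.108 ] yaw -11.5 t 5.32 w 0.0103 | shift cm [-1.48 -0.15  1.8 ] turn 0.002
```

View pics/w2.png

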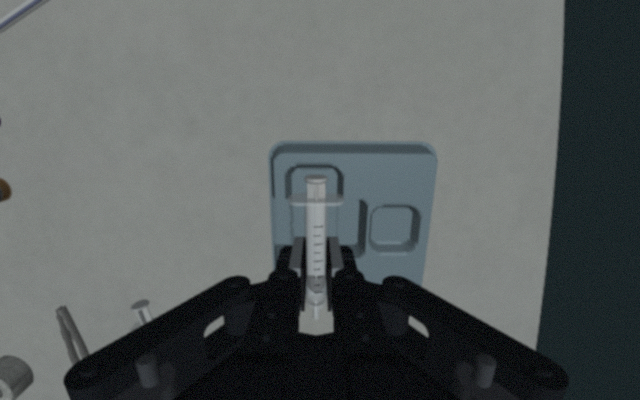

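The syringe is held, with its plunger end at (316,177) and its flange at (316,200). I'll check where it sits in the grip.

```bash
python3 - <<'E'
from go import *
c=load("w2")
H=c["hand_eye"]
for uv in((316,177),(316,200),(316,320)):
    d=rays(c,[uv])[0]@H[:3,:3].T;o=H[:3,3];print((o+d*((.0105-o[2])/d[2])).round(4),(o+d*((.003-o[2])/d[2])).round(4))
E
python3 t.py w2 '(("inj",(255,450,130,300),(.5424,.3149,-.2025)),)'
python3 go.py .536 .2836 .09 -11.6
```

```text
[0.0436 0.0004 0.0105] [0.0451 0.0004 0.003 ]
[0.0317 0.0004 0.0105] [0.0339 0.0004 0.003 ]
[-0.0421  0.0004  0.0105] [-0.0358  0.0004  0.003 ]
inj [ 5.428e-01  3.146e-01 -2.039e-01 -1.000e-04] 4.017
pos [0.5219 0.2874 0.1084] yaw -11.6 t 5.37 w 0.0108 | shift cm [-1.45 -0.09  1.84] turn 0.001
```

```bash
python3 -m inch '[[-0.8,-0.1,0.5,0,-1],[-0.65,0,1,0,-1],[0,0,1.5,0,-1],[0,0,1.5,0,-1],[0,0,1.2,0,-1],[0,0,0.5,0,-1],[0,0,0,0,-1]]'; python3 go.py .536 .2833 .026 -11.6
```

```text
time: 5.95
ee_pos: [0.5357, 0.2838, 0.0456]
orientation: [[-0.98, 0.2, -0.002], [0.2, 0.98, -0.002], [0.002, -0.002, -1.0]]
ft_force: [0.0, 0.6, 0.1]
gripper_width: 0.0106
grip_force: 39.2
pos [0.5357 0.2838 0.0456] yaw -11.5 t 5.95 w 0.0106 | shift cm [-0.04 -0.04  1.96] turn 0.001
```

```bash
python3 -m inch '[[0,0,0.8,0,-1],[0,0,0.6,0,-1],[0,0,0.4,0,-1],[0,0,0.1,0,-1],[0,0,0,0,-1],[0,0,0,0,-1]]'; python3 go.py .536 .2833 .026 -11.6
```

```text
time: 6.45
ee_pos: [0.5364, 0.2848, 0.0285]
orientation: [[-0.98, 0.199, 0.0], [0.199, 0.98, 0.0], [-0.0, 0.0, -1.0]]
ft_force: [-0.2, 0.3, -1.1]
gripper_width: 0.0108
grip_force: 39.2
pos [0.5364 0.2848 0.0285] yaw -11.5 t 6.45 w 0.0108 | shift cm [ 0.01 -0.16  0.25] turn 0.002
```

```bash
python3 -m inch '[[0,-0.1,0.15,0,-1],[0,0,0,0,-1],[0,0,0,0,-0.6],[0,0,0,0,-0.3],[0,0,0,0,-0.3],[0,0,0,0,-0.3],[0,0,-1,0,-0.3],[0,0,-2,0,-0.3],[0,0,-2,0,-0.1],[0,0,-2.5,0,0.5],[0,0,-2.5,0,1],[0,0,-2.5,0,1],[0,0,-1,0,1],[0,0,0,0,1]]'; python3 go.py .449 .007 .15 -14
```

```text
time: 7.62
ee_pos: [0.5374, 0.2844, 0.1652]
orientation: [[-0.98, 0.2, 0.004], [0.2, 0.98, 0.003], [-0.003, 0.004, -1.0]]
ft_force: [0.2, -0.2, -0.7]
gripper_width: 0.0853
grip_force: 0.0
pos [0.5374 0.2844 0.1652] yaw -11.5 t 7.62 w 0.0853 | shift cm [  3.13 -28.95   1.39] turn 0.043
```

```bash
python3 -m inch '[[0.1,-1,0,0,1],[0.3,-2,0,0,1],[0.3,-2.2,0,0,1],[0.3,-2.2,0,0,1],[0.3,-2.2,0,0,1],[0.3,-2.2,0,0,1],[0.3,-2.2,0,0,1],[0.3,-2.2,0,0,1],[0.2,-2.2,0,0,1],[0.2,-2.2,0,0,1],[0.2,-2.2,0,0,1],[0.2,-2.2,0,0,1],[0.1,-2,0,0,1],[0,-1.4,0,0,1],[0,-0.7,0,0,1],[0,0,0,0,1],[0,0,0,0,1]]'; python3 go.py .449 .007 .15
python3 - <<'E'
from h import *
snap("wrist","w3")
E
```

```text
time: 9.03
ee_pos: [0.4472, 0.005, 0.1611]
orientation: [[-0.98, 0.2, -0.001], [0.2, 0.98, 0.0], [0.001, -0.0, -1.0]]
ft_force: [-0.0, 0.8, 0.9]
gripper_width: 0.0851
grip_force: 0.0
pos [0.4472 0.005  0.1611] yaw -11.5 t 9.03 w 0.0851 | shift cm [-0.14  0.23  1.11] turn 0
```

View pics/w3.png

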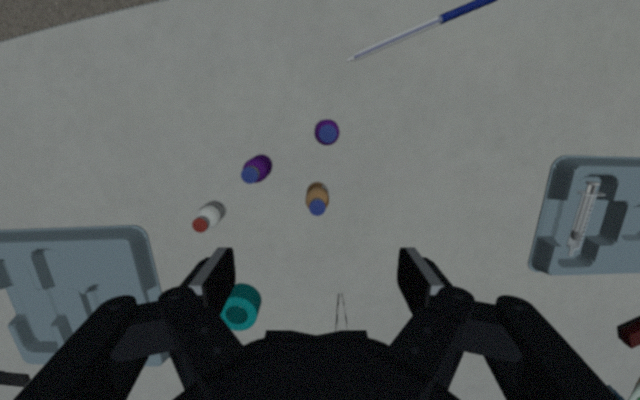

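The small syringe lies in its recess at (583,215). The amber vial's cap is at (317,207), and the purple vials are clear of it.

Run:
```python
from go import *
c=load("w3");p=atz(c,[(317,207)],.057)[0];print(p.round(4),atz(c,[(318,190)],.0)[0].round(4));rem(p[0],p[1],.035)
```

```text
[0.4491 0.0059 0.057 ] [0.4485 0.0073 0.    ]
pos [0.4474 0.0055 0.1613] yaw -11.5 t 9.08 w 0.0854 | shift cm [-0.17  0.08 12.63] turn 0
```

```bash
python3 -m inch '[[-0.15,0.1,0,0,0.1],[0,0,0,0,0.1],[0,0,0.5,0,0.1],[0,0,1.5,0,0.1],[0,0,1.5,0,0.1],[0,0,1.5,0,0.1],[0,0,0.8,0,0.1],[0,0,0,0,0.1],[0,0,0,0,0.1]]'; python3 go.py .449 .0063 .035
```

```text
time: 9.83
ee_pos: [0.4492, 0.0055, 0.1037]
orientation: [[-0.98, 0.199, -0.001], [0.199, 0.98, -0.0], [0.001, -0.001, -1.0]]
ft_force: [-0.7, -0.1, 0.3]
gripper_width: 0.0468
grip_force: 0.0
pos [0.4492 0.0055 0.1037] yaw -11.5 t 9.83 w 0.0468 | shift cm [0.03 0.08 6.87] turn 0
```

```bash
python3 -m inch '[[0,0.1,0.5,0,0.1],[0,0,1,0,0.1],[0,0,1.2,0,0.1],[0,0,1.2,0,0.1],[0,0,1.2,0,0.1],[0,0,1,0,0.1],[0,0,0.7,0,0.1],[0,0,0,0,0.1],[0,0,0,0,-0.2],[0,0,0,0,-0.4],[0,0,0,0,-1],[0,0,0,0,-1],[0,0,0,0,-1],[0,0,0,0,-1]]' 40; python3 go.py .449 .0063 .035
```

```text
time: 11.0
ee_pos: [0.4501, 0.0065, 0.0364]
orientation: [[-0.98, 0.2, 0.001], [0.2, 0.98, 0.001], [-0.001, 0.001, -1.0]]
ft_force: [-0.7, -0.5, 6.1]
gripper_width: 0.021
grip_force: 39.2
pos [0.4501 0.0065 0.0364] yaw -11.5 t 11.0 w 0.021 | shift cm [ 0.1  -0.04  0.14] turn 0
```

```bash
python3 -m inch '[[0,0,-0.5,0,-1],[0,0,-1.5,0,-1],[0,0,-2,0,-1],[0,0,-2,0,-1],[0,0,-2,0,-1],[0,0,-1,0,-1],[0,0,-0.4,0,-1],[0,0,0,0,-1]]'; python3 go.py .5495 .348 .12 -11.7
```

```text
time: 11.67
ee_pos: [0.4498, 0.0067, 0.1303]
orientation: [[-0.98, 0.199, 0.001], [0.199, 0.98, 0.001], [-0.001, 0.001, -1.0]]
ft_force: [-0.3, 0.8, -0.4]
gripper_width: 0.0213
grip_force: 39.1
pos [0.4498 0.0067 0.1303] yaw -11.5 t 11.67 w 0.0213 | shift cm [-2.97 35.44  1.06] turn 0.004
```

```bash
python3 -m inch '[[-0.1,0.8,0,0,-1],[-0.2,1.6,0,0,-1],[-0.2,2.2,0,0,-1],[-0.2,2.2,0,0,-1],[-0.2,2.2,0,0,-1],[-0.2,2.2,0,0,-1],[-0.2,2.2,0,0,-1],[-0.2,2.2,0,0,-1],[-0.2,2.2,0,0,-1],[-0.2,2.2,0,0,-1],[-0.2,2.2,0,0,-1],[-0.2,2.2,0,0,-1],[-0.2,2.2,0,0,-1],[-0.2,2.2,0,0,-1],[-0.2,2.2,0,0,-1],[-0.1,2.2,0,0,-1],[-0.1,1.4,0,0,-1],[0,0.8,0,0,-1],[0,0,0,0,-1],[0,0,0,0,-1]]'; python3 go.py .5495 .348 .055 -11.7
```

```text
time: 13.33
ee_pos: [0.55, 0.3466, 0.1285]
orientation: [[-0.98, 0.199, -0.001], [0.199, 0.98, -0.001], [0.001, -0.002, -1.0]]
ft_force: [-0.1, -1.6, -1.5]
gripper_width: 0.0213
grip_force: 39.1
pos [0.55   0.3466 0.1285] yaw -11.5 t 13.33 w 0.0213 | shift cm [0.07 0.13 7.35] turn 0.003
```

```bash
python3 -m inch '[[0,0.1,0.5,0,-1],[0,0,1.2,0,-1],[0,0,1.5,0,-1],[0,0,1.5,0,-1],[0,0,1,0,-1],[0,0,0.7,0,-1],[0,0,0,0,-1],[0,0,0,0,-1]]'
python3 - <<'E'
from go import *
rem(.5495,.348,.0495,-11.7); snap("wrist","w4")
E
```

```text
time: 14.0
ee_pos: [0.5507, 0.3478, 0.0657]
orientation: [[-0.98, 0.2, -0.0], [0.2, 0.98, -0.0], [0.0, -0.0, -1.0]]
ft_force: [0.7, 0.3, -0.1]
gripper_width: 0.0212
grip_force: 39.1
pos [0.5507 0.3478 0.0657] yaw -11.5 t 14.0 w 0.0212 | shift cm [ 0.12 -0.01  1.62] turn 0.003
```

View pics/w4.png

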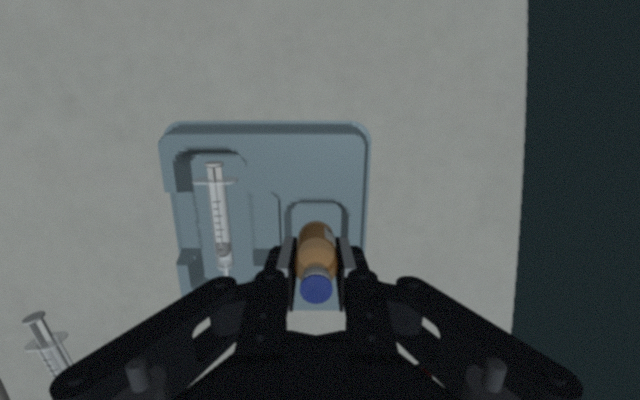

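The vial is held upright over the well, with the well's sides at u 285–347 and the vial at u 317. The small syringe is well inside its recess.

```bash
python3 -m inch '[[0.1,0,0.5,0,-1],[0,0,0.5,0,-1],[0,0,0.3,0,-1],[0,0,0.2,0,-1],[0,0,0.1,0,-1],[0,0,0,0,-1],[0,0,0,0,-1]]'; python3 go.py .5495 .348 .0495 -11.7
```

```text
time: 14.63
ee_pos: [0.5498, 0.3484, 0.0499]
orientation: [[-0.98, 0.199, 0.0], [0.199, 0.98, 0.0], [-0.0, 0.0, -1.0]]
ft_force: [-0.1, -0.1, -0.5]
gripper_width: 0.0211
grip_force: 39.1
pos [0.5498 0.3484 0.0499] yaw -11.5 t 14.63 w 0.0211 | shift cm [ 0.02 -0.04  0.04] turn 0.003
```

```bash
python3 -m inch '[[0,0,0.12,0,-1],[0,0,0,0,-1],[0,0,0,0,-0.4],[0,0,0,0,-0.2],[0,0,0,0,0],[0,0,0,0,0.1],[0,0,0,0,0.1],[0,0,-0.5,0,0.1],[0,0,-1.5,0,0.1],[0,0,-2,0,0.1],[0,0,-2.5,0,0.1],[0,0,-2.5,0,0.1],[0,0,-2.5,0,0.3],[0,0,-1.5,0,1],[0,0,0,0,1]]'; python3 go.py .639 .0968 .16 -4
```

```text
time: 15.88
ee_pos: [0.5513, 0.3492, 0.1833]
orientation: [[-0.98, 0.2, 0.005], [0.2, 0.98, 0.004], [-0.004, 0.005, -1.0]]
ft_force: [-0.2, 0.2, 0.3]
gripper_width: 0.078
grip_force: 0.0
pos [0.5513 0.3492 0.1833] yaw -11.5 t 15.88 w 0.078 | shift cm [-13.62 -22.99   2.27] turn -0.131
```

```bash
python3 -m inch '[[-0.5,-1,0,0,1],[-1.2,-2,0.2,0,1],[-1.3,-2.2,0.2,0,1],[-1.3,-2.2,0.2,0,1],[-1.3,-2.2,0.2,0,1],[-1.3,-2.2,0.2,0,1],[-1.3,-2.2,0.2,0,1],[-1.3,-2.2,0.2,0,1],[-1.3,-2.2,0.2,0,1],[-1.3,-2,0.2,0,1],[-1,-1.6,0.2,0,1],[-0.5,-1,0.1,0,1],[0,0,0,-0.06,1],[0,0,0,-0.07,1],[0,0,0,0,1],[0,0,0,0,1]]'
python3 - <<'E'
from go import *
rem(.639,.0968,.02,-4); snap("wrist","w5")
E
```

```text
time: 17.22
ee_pos: [0.6366, 0.0959, 0.1569]
orientation: [[-0.997, 0.072, -0.001], [0.072, 0.997, 0.0], [0.001, 0.0, -1.0]]
ft_force: [0.2, -0.4, -0.6]
gripper_width: 0.0853
grip_force: 0.0
pos [0.6366 0.0959 0.1569] yaw -4.2 t 17.22 w 0.0853 | shift cm [-0.25  0.11 13.69] turn -0.003
```

View pics/w5.png

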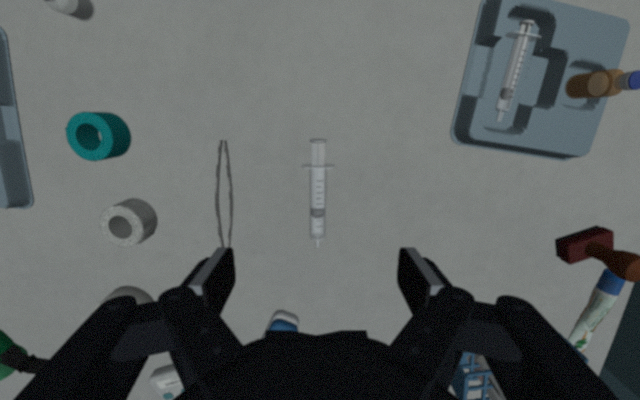

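The vial is standing in its well and the small syringe is in place. The large syringe runs from (318,139) to (318,249), the tweezers from (224,140) to about (226,247), and the top of the roll is at (127,223).

Run:
```python
from go import *
c=load("w5")
for n,a,b,z in(("L",(318.5,139),(317.5,249),.011),("tw",(224,139),(227,248),.0045)):
    P=atz(c,[a,b],z);d=P[1]-P[0];print(n,P.mean(0).round(4),np.linalg.norm(d).round(4),np.degrees(np.arctan2(d[1],d[0])).round(1))
print("roll",atz(c,[(127,223)],.03)[0].round(4))
```

```text
L [0.6412 0.0979 0.011 ] 0.1157 -4.6
tw [0.6353 0.0015 0.0045] 0.1181 -7.9
roll [ 0.6486 -0.0929  0.03  ]
```

```bash
python3 -m inch '[[-0.35,0.15,1,0,0.4],[0,0,1.5,0,0.1],[0,0,2,0,0],[0,0,2,0,0],[0,0,2,0,0],[0,0,1.5,0,0],[0,0,0.6,0,0],[0,0,0,0,0],[0,0,0,0,0]]'; python3 go.py .640 .0975 .0195 -4.4
```

```text
time: 18.02
ee_pos: [0.6409, 0.0972, 0.0517]
orientation: [[-0.997, 0.071, -0.0], [0.071, 0.997, -0.0], [0.0, -0.0, -1.0]]
ft_force: [-0.1, 0.5, 1.3]
gripper_width: 0.0425
grip_force: 0.0
pos [0.6409 0.0972 0.0517] yaw -4.1 t 18.02 w 0.0425 | shift cm [0.09 0.03 3.22] turn 0.006
```

```bash
python3 -m inch '[[0.1,0,1,0,0],[0,0,1,0,0],[0,0,0.7,0,0],[0,0,0.4,0,0],[0,0,0.1,0,0],[0,0,0,0,0],[0,0,0,0,-0.4],[0,0,0,0,-1],[0,0,0,0,-1],[0,0,0,0,-1],[0,0,0,0,-1],[0,0,0,0,-1]]' 40; python3 go.py .640 .0975 .0195 -4.4; python3 -m inch '[[0,0,-0.5,0,-1],[0,0,-1.5,0,-1],[0,0,-2,0,-1],[0,0,-2,0,-1],[0,0,-2,0,-1],[0,0,-1,0,-1],[0,0,0,0,-1]]';python3 go.py .5147 -.371 .12 -9
```

```text
time: 19.02
ee_pos: [0.6401, 0.0971, 0.0201]
orientation: [[-0.997, 0.071, 0.001], [0.071, 0.997, 0.0], [-0.001, 0.0, -1.0]]
ft_force: [-0.4, -0.8, 4.7]
gripper_width: 0.0153
grip_force: 39.5
pos [0.6401 0.0971 0.0201] yaw -4.1 t 19.02 w 0.0153 | shift cm [0.01 0.04 0.06] turn 0.006
time: 19.6
ee_pos: [0.641, 0.0973, 0.1121]
orientation: [[-0.997, 0.071, 0.004], [0.071, 0.997, 0.001], [-0.004, 0.001, -1.0]]
ft_force: [-0.4, 0.2, -0.5]
gripper_width: 0.0153
grip_force: 39.2
pos [0.641  0.0973 0.1121] yaw -4.1 t 19.6 w 0.0153 | shift cm [  9.28 -47.61  -0.89] turn 0.086
```

```bash
python3 -m inch '[[0.2,-1,0,0,-1],[0.4,-2,0,0,-1],[0.5,-2.7,-0.1,0,-1],[0.5,-2.7,-0.1,0,-1],[0.5,-2.7,-0.1,0,-1],[0.5,-2.7,-0.1,0,-1],[0.5,-2.7,-0.1,0,-1],[0.5,-2.7,-0.1,0,-1],[0.5,-2.7,-0.1,0,-1],[0.5,-2.7,-0.1,0,-1],[0.5,-2.7,-0.1,0,-1],[0.5,-2.7,0,0,-1],[0.5,-2.7,0,0,-1],[0.5,-2.7,0,0,-1],[0.5,-2.7,0,0,-1],[0.5,-2.7,0,0,-1],[0.5,-2.7,0,0,-1],[0.5,-2.5,0,0,-1],[0.5,-1.5,0,0.04,-1],[0,-0.5,0,0.04,-1]]'; python3 -m inch '[[0,0,0,0,-1],[0,0,0,0,-1]]'
python3 - <<'E'
from go import *
rem(.5147,-.371,.09,-9); snap("wrist","w6")
E
python3 t.py w6 '(("dres",(170,430,100,340),(.5242,-.3095,-.156)),)'
```

```text
time: 21.27
ee_pos: [0.5113, -0.3786, 0.1172]
orientation: [[-0.987, 0.159, -0.003], [0.159, 0.987, -0.0], [0.003, -0.001, -1.0]]
ft_force: [0.2, 0.2, 0.1]
gripper_width: 0.0154
grip_force: 39.2
time: 21.43
ee_pos: [0.5142, -0.3747, 0.1175]
orientation: [[-0.989, 0.151, -0.001], [0.151, 0.989, 0.001], [0.002, 0.001, -1.0]]
ft_force: [0.2, 0.0, -0.7]
gripper_width: 0.0155
grip_force: 39.2
pos [ 0.5142 -0.3747  0.1175] yaw -8.7 t 21.43 w 0.0155 | shift cm [0.01 0.37 2.75] turn 0.006
dres [ 0.5253 -0.3096 -0.1543 -0.    ] 4.891
```

View pics/w6.png

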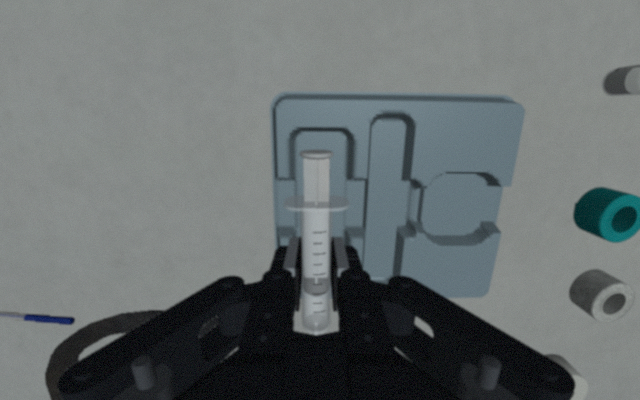

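The syringe is held over its recess, with its plunger end at (316,154). The tray fit agrees with the first one.

Run:
```python
from go import *
c=load("w6");H=c["hand_eye"]
for uv in((316,154),(316,204)):
    d=rays(c,[uv])[0]@H[:3,:3].T;o=H[:3,3];print((o+d*((.009-o[2])/d[2])).round(4))
rem(.5154,-.3709,.0275,-8.9)
```

```text
[0.0552 0.0004 0.009 ]
[0.03   0.0004 0.009 ]
pos [ 0.5148 -0.3741  0.1177] yaw -8.6 t 21.48 w 0.0153 | shift cm [-0.02  0.31  9.02] turn 0.006
```

```bash
python3 -m inch '[[0.1,0.3,1,0,-1],[0,0,1.5,0,-1],[0,0,2,0,-1],[0,0,1.5,0,-1],[0,0,0.5,0,-1],[0,0,0,0,-1],[0,0,0,0,-1]]'; python3 go.py .5145 -.3709 .0275 -8.9
```

```text
time: 22.07
ee_pos: [0.5145, -0.3716, 0.0537]
orientation: [[-0.989, 0.149, -0.0], [0.149, 0.989, 0.0], [0.0, 0.0, -1.0]]
ft_force: [-0.0, -0.1, -0.6]
gripper_width: 0.0155
grip_force: 39.2
pos [ 0.5145 -0.3716  0.0537] yaw -8.6 t 22.07 w 0.0155 | shift cm [0.01 0.07 2.62] turn 0.005
```

```bash
python3 -m inch '[[0,0.1,0.7,0,-1],[0,0,0.8,0,-1],[0,0,0.6,0,-1],[0,0,0.4,0,-1],[0,0,0,0,-1],[0,0,0,0,-1]]'; python3 go.py .5145 -.3709 .0265 -8.9
```

```text
time: 22.57
ee_pos: [0.5143, -0.3711, 0.0283]
orientation: [[-0.989, 0.15, -0.0], [0.15, 0.989, 0.0], [0.0, 0.0, -1.0]]
ft_force: [0.3, -0.3, 0.1]
gripper_width: 0.0152
grip_force: 39.2
pos [ 0.5143 -0.3711  0.0283] yaw -8.6 t 22.57 w 0.0152 | shift cm [-0.02  0.02  0.18] turn 0.004
```

```bash
python3 -m inch '[[0,0,0.15,0,-1],[0,0,0,0,-1],[0,0,0,0,-0.5],[0,0,0,0,-0.2],[0,0,0,0,-0.2],[0,0,0,0,-0.2],[0,0,-1,0,-0.2],[0,0,-2,0,-0.2],[0,0,-2,0,-0.1],[0,0,-2.5,0,0],[0,0,-2.5,0,0],[0,0,-2,0,0],[0,0,-0.5,0,0],[0,0,0,0,0]]'; python3 go.py .6443 -.0007 .12 -7.7
```

```text
time: 23.73
ee_pos: [0.5151, -0.3717, 0.1545]
orientation: [[-0.989, 0.15, 0.003], [0.15, 0.989, -0.001], [-0.003, -0.001, -1.0]]
ft_force: [0.2, -0.0, -0.2]
gripper_width: 0.0424
grip_force: 0.0
pos [ 0.5151 -0.3717  0.1545] yaw -8.6 t 23.73 w 0.0424 | shift cm [-7.18 38.63  3.44] turn -0.016
```

```bash
python3 -m inch '[[-0.2,1,0,-0.016,0],[-0.4,2,0.1,0,0],[-0.5,2.5,0.2,0,0],[-0.5,2.5,0.2,0,0],[-0.5,2.5,0.2,0,0],[-0.5,2.5,0.2,0,0],[-0.5,2.5,0.2,0,0],[-0.5,2.5,0.2,0,0],[-0.5,2.5,0.2,0,0],[-0.5,2.5,0.2,0,0],[-0.5,2.5,0.2,0,0],[-0.5,2.5,0.2,0,0],[-0.5,2.5,0.2,0,0],[-0.5,2.5,0.2,0,0],[-0.5,2.5,0.2,0,0],[-0.3,2,0.2,0,0],[0,1,0.2,0,0],[0,0.2,0,0,0],[0,0,0,0,0],[0,0,0,0,0]]'
python3 - <<'E'
from go import *
rem(.6443,-.0007,.019,-7.7); snap("wrist","w7")
E
```

```text
time: 25.4
ee_pos: [0.6393, 0.0007, 0.1208]
orientation: [[-0.991, 0.136, -0.001], [0.136, 0.991, -0.001], [0.001, -0.001, -1.0]]
ft_force: [0.4, -0.3, 0.2]
gripper_width: 0.0427
grip_force: 0.0
pos [0.6393 0.0007 0.1208] yaw -7.8 t 25.4 w 0.0427 | shift cm [-0.52 -0.06 10.18] turn -0.002
```

View pics/w7.png

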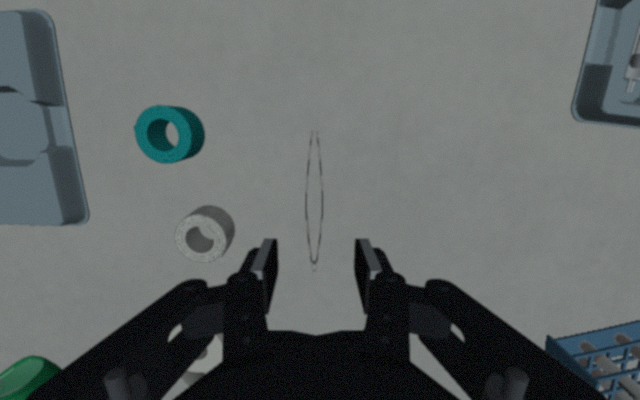

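The tweezers run from (314,131) to (314,270), nearly in line with the tool. The roll's top centre is at (203,238).

Run:
```python
from go import *
c=load("w7")
P=atz(c,[(314,130.5),(314,270.5)],.0045);d=P[1]-P[0];m=P.mean(0);print(m.round(4),np.linalg.norm(d).round(4),np.degrees(np.arctan2(d[1],d[0])).round(1))
print("roll",atz(c,[(203,238)],.03)[0].round(4));rem(m[0],m[1],.0185,-7.8)
```

```text
[ 0.6435 -0.0014  0.0045] 0.1335 -8.0
roll [ 0.6514 -0.098   0.03  ]
pos [6.395e-01 4.000e-04 1.211e-01] yaw -7.8 t 25.45 w 0.0427 | shift cm [-0.43 -0.12 10.26] turn -0.001
```

```bash
python3 -m inch '[[-0.4,-0.1,1,0,0],[0,0,1.5,0,0],[0,0,2,0,-0.1],[0,0,1.8,0,-0.2],[0,0,0.8,0,-0.2],[0,0,0,0,-0.2],[0,0,0,0,-0.2]]'; python3 go.py .6435 -.0014 .0185 -7.8
```

```text
time: 26.03
ee_pos: [0.6437, 0.0001, 0.0501]
orientation: [[-0.991, 0.135, -0.0], [0.135, 0.991, -0.0], [0.0, -0.0, -1.0]]
ft_force: [-0.2, -0.1, 0.9]
gripper_width: 0.0344
grip_force: 0.0
pos [6.437e-01 1.000e-04 5.010e-02] yaw -7.8 t 26.03 w 0.0344 | shift cm [ 0.   -0.15  3.16] turn 0.0
```

```bash
python3 -m inch '[[0,-0.1,1,0,-0.2],[0,0,1,0,-0.2],[0,0,0.7,0,-0.2],[0,0,0.4,0,-0.2],[0,0,0,0,-0.2],[0,0,0,0,-0.2]]'; python3 go.py .6435 -.0014 .0185 -7.8
```

```text
time: 26.53
ee_pos: [0.6435, -0.0001, 0.0189]
orientation: [[-0.991, 0.134, -0.0], [0.134, 0.991, -0.0], [0.0, -0.0, -1.0]]
ft_force: [0.5, 0.0, -0.0]
gripper_width: 0.0342
grip_force: 0.0
pos [ 6.435e-01 -1.000e-04  1.890e-02] yaw -7.7 t 26.53 w 0.0342 | shift cm [-0.02 -0.13  0.04] turn 0.001
```

```bash
python3 -m inch '[[0,-0.1,0.05,0,-0.2],[0,0,0,0,-0.5],[0,0,0,0,-1],[0,0,0,0,-1],[0,0,0,0,-1],[0,0,0,0,-1],[0,0,0,0,-1]]' 40; python3 -m inch '[[0,0,-0.5,0,-1],[0,0,-1,0,-1],[0,0,-2,0,-1],[0,0,-2,0,-1],[0,0,-2,0,-1],[0,0,-1,0,-1],[0,0,0,0,-1],[0,0,0,0,-1]]';python3 go.py .5239 -.3165 .11 -8.9
```

```text
time: 27.12
ee_pos: [0.6438, -0.0012, 0.0191]
orientation: [[-0.991, 0.134, 0.001], [0.134, 0.991, 0.0], [-0.001, 0.0, -1.0]]
ft_force: [-0.4, -0.4, 5.6]
gripper_width: 0.0148
grip_force: 39.6
time: 27.78
ee_pos: [0.6435, -0.0009, 0.1037]
orientation: [[-0.991, 0.134, 0.001], [0.134, 0.991, 0.0], [-0.0, 0.0, -1.0]]
ft_force: [-0.3, 0.0, -0.2]
gripper_width: 0.0144
grip_force: 39.1
pos [ 0.6435 -0.0009  0.1037] yaw -7.7 t 27.78 w 0.0144 | shift cm [  7.61 -32.87  -0.65] turn 0.021
```

```bash
python3 -m inch '[[0.2,-1,0,0,-1],[0.4,-2,0,0,-1],[0.6,-2.4,-0.1,0,-1],[0.6,-2.4,-0.1,0,-1],[0.6,-2.4,-0.1,0,-1],[0.6,-2.4,-0.1,0,-1],[0.6,-2.4,-0.1,0,-1],[0.6,-2.4,-0.1,0,-1],[0.6,-2.4,0,0,-1],[0.6,-2.4,0,0,-1],[0.6,-2.4,0,0,-1],[0.6,-2.4,0,0,-1],[0.5,-2.4,0,0,-1],[0.4,-2,0,0,-1],[0.2,-1.2,0,0.02,-1],[0,-0.5,0,0,-1],[0,0,0,0,-1],[0,0,0,0,-1]]'
python3 - <<'E'
from go import *
rem(.5239,-.3165,.031,-8.9); snap("wrist","w8")
E
```

```text
time: 29.28
ee_pos: [0.5229, -0.3177, 0.109]
orientation: [[-0.988, 0.153, -0.001], [0.153, 0.988, 0.001], [0.001, 0.001, -1.0]]
ft_force: [0.3, -0.0, -0.1]
gripper_width: 0.0147
grip_force: 39.1
pos [ 0.5229 -0.3177  0.109 ] yaw -8.8 t 29.28 w 0.0147 | shift cm [-0.09  0.12  7.8 ] turn 0.001
```

View pics/w8.png

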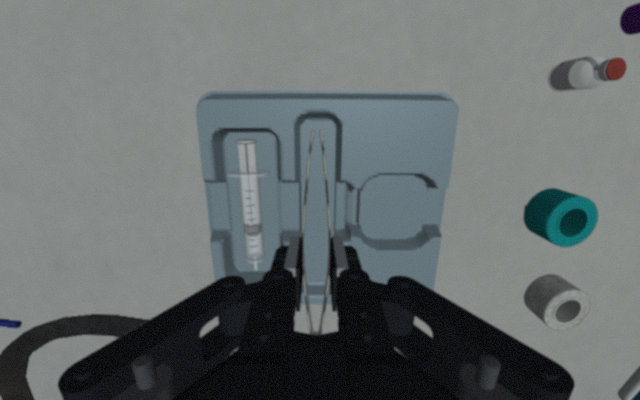

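The large syringe is in its recess. The tweezers are held straight over theirs, with ends at (316,130) and (316,332).

```bash
python3 - <<'E'
from go import *
c=load("w8");H=c["hand_eye"]
for uv in((316,130),(316,332)):
    d=rays(c,[uv])[0]@H[:3,:3].T;o=H[:3,3];print((o+d*((.0145-o[2])/d[2])).round(4))
E
python3 -m inch '[[-0.1,0.1,1,0,-1],[0,0,1.5,0,-1],[0,0,1.5,0,-1],[0,0,0.9,0,-1],[0,0,0.4,0,-1],[0,0,0,0,-1],[0,0,0,0,-1]]'; python3 go.py .5239 -.3165 .030 -8.9
```

```text
[0.0663 0.0004 0.0145]
[-0.0544  0.0003  0.0145]
time: 29.92
ee_pos: [0.524, -0.3178, 0.0568]
orientation: [[-0.988, 0.154, 0.0], [0.154, 0.988, -0.0], [-0.0, -0.0, -1.0]]
ft_force: [-0.1, -0.2, -0.4]
gripper_width: 0.0142
grip_force: 39.1
pos [ 0.524  -0.3178  0.0568] yaw -8.9 t 29.92 w 0.0142 | shift cm [0.03 0.13 2.68] turn 0.001
```

```bash
python3 -m inch '[[0.1,0.1,0.7,0,-1],[0,0,0.8,0,-1],[0,0,0.6,0,-1],[0,0,0.4,0,-1],[0,0,0.1,0,-1],[0,0,0,0,-1],[0,0,0,0,-1]]'; python3 go.py .5229 -.3165 .030 -8.9
```

```text
time: 30.5
ee_pos: [0.523, -0.3169, 0.0307]
orientation: [[-0.988, 0.154, 0.0], [0.154, 0.988, -0.0], [-0.0, -0.0, -1.0]]
ft_force: [-0.0, -0.0, 0.4]
gripper_width: 0.0145
grip_force: 39.1
pos [ 0.523  -0.3169  0.0307] yaw -8.9 t 30.5 w 0.0145 | shift cm [0.01 0.04 0.07] turn 0.0
```

```bash
python3 -m inch '[[0,0,0.1,0,-1],[0,0,0,0,-1],[0,0,0,0,-0.5],[0,0,0,0,-0.35],[0,0,0,0,-0.35],[0,0,0,0,-0.35],[0,0,-1,0,-0.35],[0,0,-2,0,-0.35],[0,0,-2,0,-0.3],[0,0,-2.5,0,0.5],[0,0,-2.5,0,1],[0,0,-2,0,1],[0,0,-0.5,0,1],[0,0,0,0,1]]'; python3 go.py .650 -.0975 .14 -8.9
```

```text
time: 31.67
ee_pos: [0.5237, -0.3174, 0.1569]
orientation: [[-0.988, 0.154, 0.003], [0.154, 0.988, -0.001], [-0.004, -0.001, -1.0]]
ft_force: [0.2, 0.6, 0.1]
gripper_width: 0.0849
grip_force: 0.0
pos [ 0.5237 -0.3174  0.1569] yaw -8.9 t 31.67 w 0.0849 | shift cm [-9.08 23.67  1.71] turn 0.0
```

```bash
python3 -m inch '[[-0.4,1,0,0,1],[-0.8,2,0.1,0,1],[-0.9,2.3,0.2,0,1],[-0.9,2.3,0.2,0,1],[-0.9,2.3,0.2,0,1],[-0.9,2.3,0.2,0,1],[-0.9,2.3,0.2,0,1],[-0.9,2.3,0.2,0,1],[-0.9,2.3,0.2,0,1],[-0.7,1.9,0.2,0,1],[-0.5,1.5,0.2,0,1],[-0.2,0.8,0,0,1],[0,0,0,0,1],[0,0,0,0,1]]'
python3 - <<'E'
from go import *
rem(.65,-.0975,.025,-8.9); snap("wrist","w9")
E
```

```text
time: 32.83
ee_pos: [0.6462, -0.1008, 0.1352]
orientation: [[-0.988, 0.154, -0.001], [0.154, 0.988, -0.0], [0.001, -0.001, -1.0]]
ft_force: [0.2, -0.2, 0.6]
gripper_width: 0.0855
grip_force: 0.0
pos [ 0.6462 -0.1008  0.1352] yaw -8.9 t 32.83 w 0.0855 | shift cm [-0.33  0.39 11.01] turn 0.0
```

View pics/w9.png

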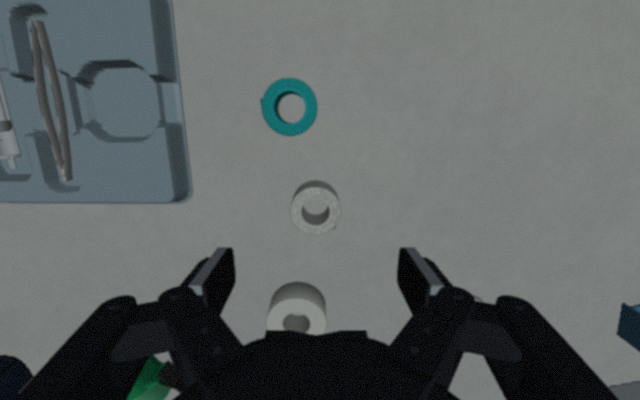

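The tweezers are in their recess. The top centre of the roll is at (317,210), and the white ring behind it at (297,312) is the label roll.

Run:
```python
from go import *
c=load("w9");p=atz(c,[(317,210)],.03)[0];print(p.round(4),"label",atz(c,[(297,315)],.03)[0].round(4));rem(p[0],p[1],.022,-8.9)
```

```text
[ 0.6512 -0.1004  0.03  ] label [ 0.7567 -0.137   0.03  ]
pos [ 0.6461 -0.1018  0.1355] yaw -9.0 t 32.88 w 0.0855 | shift cm [-0.48  0.23 11.35] turn -0.001
```

```bash
python3 -m inch '[[-0.4,0.2,1,0,0.8],[0,0,1.5,0,0.8],[0,0,2,0,0.8],[0,0,2,0,0.8],[0,0,1.6,0,0.8],[0,0,0.8,0,0.8],[0,0,0,0,0.8],[0,0,0,0,0.8]]'; python3 go.py .6505 -.1003 .022 -8.9
```

```text
time: 33.55
ee_pos: [0.6509, -0.0997, 0.0466]
orientation: [[-0.988, 0.155, -0.0], [0.155, 0.988, -0.0], [0.0, -0.0, -1.0]]
ft_force: [0.1, -0.9, 0.8]
gripper_width: 0.077
grip_force: 0.0
pos [ 0.6509 -0.0997  0.0466] yaw -8.9 t 33.55 w 0.077 | shift cm [ 0.03 -0.07  2.46] turn -0.0
```

```bash
python3 -m inch '[[0,0,1,0,0.8],[0,0,0.9,0,0.8],[0,0,0.5,0,0.8],[0,0,0.1,0,0.8],[0,0,0,0,0.4],[0,0,0,0,0.1],[0,0,0,0,-0.5],[0,0,0,0,-0.5],[0,0,0,0,-0.5],[0,0,0,0,-0.5]]' 40; python3 go.py .6505 -.1003 .022 -8.9; python3 -m inch '[[0,0,-0.5,0,-0.5],[0,0,-1,0,-0.5],[0,0,-2,0,-0.5],[0,0,-2,0,-0.5],[0,0,-2,0,-0.5],[0,0,-1,0,-0.5],[0,0,0,0,-0.5],[0,0,0,0,-0.5]]'; python3 go.py .534 -.2523 .11 -8.9
```

```text
time: 34.38
ee_pos: [0.6515, -0.099, 0.0223]
orientation: [[-0.988, 0.154, 0.001], [0.154, 0.988, 0.0], [-0.001, 0.0, -1.0]]
ft_force: [-0.2, 0.8, 4.5]
gripper_width: 0.0436
grip_force: 41.1
pos [ 0.6515 -0.099   0.0223] yaw -8.9 t 34.38 w 0.0436 | shift cm [ 0.08 -0.15  0.02] turn 0.001
time: 35.05
ee_pos: [0.651, -0.0988, 0.1067]
orientation: [[-0.988, 0.154, 0.0], [0.154, 0.988, 0.0], [-0.0, 0.0, -1.0]]
ft_force: [-0.4, 0.2, -0.1]
gripper_width: 0.044
grip_force: 40.7
pos [ 0.651  -0.0988  0.1067] yaw -8.9 t 35.05 w 0.044 | shift cm [  9.2  -16.97  -0.34] turn 0.001
```

```bash
python3 -m inch '[[0.4,-0.8,0,0,-0.5],[1,-1.8,0,0,-0.5],[1.3,-2.4,0,0,-0.5],[1.3,-2.4,0,0,-0.5],[1.3,-2.4,0,0,-0.5],[1.3,-2.4,0,0,-0.5],[1.3,-2.4,0,0,-0.5],[1,-1.6,0,0,-0.5],[0.3,-0.8,0,0,-0.5],[0,0,0,0,-0.5],[0,0,0,0,-0.5]]'; python3 go.py .534 -.2523 .032 -8.9
```

```text
time: 35.97
ee_pos: [0.534, -0.2521, 0.1059]
orientation: [[-0.988, 0.154, -0.001], [0.154, 0.988, 0.001], [0.001, 0.001, -1.0]]
ft_force: [-0.1, 0.3, -0.2]
gripper_width: 0.0434
grip_force: 40.7
pos [ 0.534  -0.2521  0.1059] yaw -8.9 t 35.97 w 0.0434 | shift cm [-0.01 -0.03  7.39] turn 0.001
```

```bash
python3 -m inch '[[0,0,1,0,-0.5],[0,0,1.5,0,-0.5],[0,0,1.5,0,-0.5],[0,0,0.8,0,-0.5],[0,0,0.4,0,-0.5],[0,0,0,0,-0.5],[0,0,0,0,-0.5]]'
python3 - <<'E'
from go import *
rem(.534,-.2523,.0315,-8.9); snap("wrist","w10")
E
```

```text
time: 36.55
ee_pos: [0.5343, -0.2524, 0.0547]
orientation: [[-0.988, 0.154, 0.0], [0.154, 0.988, 0.0], [-0.0, 0.0, -1.0]]
ft_force: [0.1, 0.5, 0.2]
gripper_width: 0.0435
grip_force: 40.7
pos [ 0.5343 -0.2524  0.0547] yaw -8.8 t 36.55 w 0.0435 | shift cm [0.03 0.01 2.32] turn 0.001
```

View pics/w10.png

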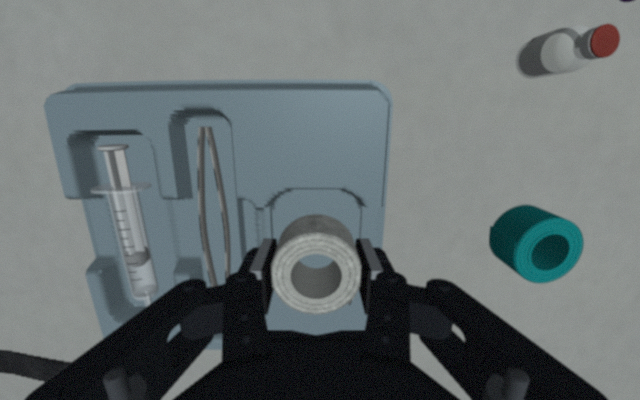

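The roll sits centrally over its recess, whose sides are at u 270–365. The tweezers and large syringe are lying properly.

```bash
python3 -m inch '[[0,0,0.7,0,-0.5],[0,0,0.7,0,-0.5],[0,0,0.5,0,-0.5],[0,0,0.3,0,-0.5],[0,0,0.15,0,-0.5],[0,0,0,0,-0.5],[0,0,0,0,-0.5]]'; python3 go.py .534 -.2523 .0305 -8.9
```

```text
time: 37.18
ee_pos: [0.5339, -0.2528, 0.0311]
orientation: [[-0.988, 0.154, -0.0], [0.154, 0.988, -0.0], [0.0, -0.0, -1.0]]
ft_force: [-0.2, 0.2, -0.1]
gripper_width: 0.0435
grip_force: 40.7
pos [ 0.5339 -0.2528  0.0311] yaw -8.9 t 37.18 w 0.0435 | shift cm [-0.    0.05  0.06] turn 0.0
```

```bash
python3 -m inch '[[0,0,0.05,0,-0.5],[0,0,0,0,0.1],[0,0,0,0,0.3],[0,0,0,0,0.35],[0,0,0,0,0.35],[0,0,0,0,0.35],[0,0,-1,0,0.35],[0,0,-2,0,0.35],[0,0,-2,0,0.35],[0,0,-2.5,0,0.35],[0,0,-2.5,0,0.35],[0,0,-2.5,0,0.35],[0.5,0,-2,0,0.35],[1,0.8,-1,0,0.35],[0.5,0.4,0,0,0.35],[0,0,0,0,0.35]]'; python3 -m inch '[[0,1,0,0,0.35],[0,2,0,0,0.35],[0,2.5,0,0,0.35],[0,2.5,0,0,0.35],[0,2.5,0,0,0.35],[0,2.5,0,0,0.35],[0,2.5,0,0,0.35],[0,2.5,0,0,0.35],[0,2,0,0,0.35],[0,1,0,0,0.35],[0,0,0,0,0.35],[0,0,0,0,0.35]]'
python3 - <<'E'
from h import *
c=snap("top","top1");i=c["color"][:,:,::-1]
cv2.imwrite("pics/fin.png",np.hstack([cv2.resize(i[175:265,160:235],None,fx=4,fy=4,interpolation=3),cv2.resize(i[175:265,390:485],None,fx=4,fy=4,interpolation=3)]))
E
```

```text
time: 38.52
ee_pos: [0.5157, -0.2368, 0.1862]
orientation: [[-0.988, 0.153, 0.001], [0.153, 0.988, 0.001], [-0.001, 0.001, -1.0]]
ft_force: [0.6, 0.9, -0.5]
gripper_width: 0.0576
grip_force: 0.0
time: 39.52
ee_pos: [0.5481, -0.0307, 0.185]
orientation: [[-0.988, 0.154, -0.001], [0.154, 0.988, -0.001], [0.001, -0.001, -1.0]]
ft_force: [0.4, -0.3, 0.8]
gripper_width: 0.0577
grip_force: 0.0
```

View pics/fin.png

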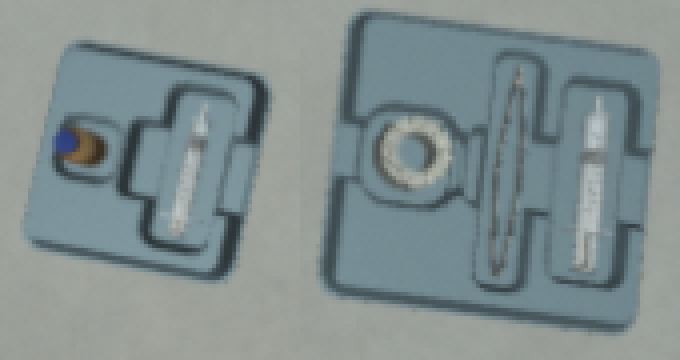

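All five things lie in their recesses. I'll do a quick numeric check of the vial's cap at (68,140) and the top of the roll at (416,152) before handing in.

Run:
```python
from h import *
c=load("top1")
def loc(t,p): C,S=np.cos(t[2]),np.sin(t[2]);d=p[:2]-np.array(t[:2]);return np.array([C*d[0]+S*d[1],-S*d[0]+C*d[1]]).round(4)
I=(.5426,.3147,-.2035);D=(.525,-.3096,-.155)
L=lambda x,y:(x/4+160-.4,y/4+175-.4); R=lambda x,y:((x-300)/4+390-.4,y/4+175-.4)
for n,t,uv,z in(("vial",I,L(68,140),.069),("ss tip",I,L(205,102),.0145),("ss end",I,L(175,238),.0145),("roll",D,R(416,153),.038),("tw",D,R(520,66),.0145),("tw2",D,R(496,275),.0145),("ls",D,R(600,95),.017),("ls2",D,R(582,270),.017)):
    print(n,loc(t,atz(c,[uv],z)[0]),depth(c,[uv])[0][2].round(4))
```

```text
vial [-0.0001  0.0328] 0.072
ss tip [ 0.0422 -0.0318] 0.0059
ss end [-0.0464 -0.0312] 0.0026
roll [-0.0007  0.0584] 0.0097
tw [ 0.0675 -0.0081] 0.0054
tw2 [-0.0687 -0.0067] 0.0178
ls [ 0.0555 -0.0616] 0.0039
ls2 [-0.0584 -0.0611] 0.0267
```

All of them are within 2 mm of their recess centres.

```bash
python3 -c "
from plant import manip
print(manip.hand_in())"
```

```text
the job is handed in; nothing more can be done
None
```

I placed all five items in their recesses, each measured within about 2 mm of centre in the last top view, and handed the job in at about 40 s of robot time; hand-in returned no verdict.

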